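# Stop the roller feed, push the stalled hub home, release the stop

## Task

A rusty flange hub has stalled on the roller feed. Press the mushroom stop button in until it latches; only then push the hub along the rollers, with the fingertips, right up against the end stop; finally twist the mushroom clockwise so that it unlatches and springs fully out again, and leave everything. Only push and press: do not pinch the button or lift the hub, do not touch the hub while the stop button is out, be gentle, and leave the shrouded start button and the loose things around alone.

Things in the scene. Friction and masses are not known exactly. Their poses are not given: they have to be found in the camera images.
- feed_table: Fixed roller feed, dark grey frame 460 mm long, motor on the far side. Origin at bench height under its middle; y axis along the feed towards the end stop; x axis across it, away from the robot. 12 steel rollers, tops 78 mm above the bench, lie across it between two side guides 146 mm apart, tops 90 mm above the bench. The rollers turn with little resistance
- hub_centre (a point): Rusty flange hub (the workpiece, loose, about 0.86 kg, rolls at a push of 1 to 3 N), lying flat on the rollers between the side guides: flange 130 mm across and 13 mm thick, with a boss 46 mm across (50 mm at its foot) standing up from its middle, 45 mm high in all. This point is on its axis, half-way up (22.5 mm above the rollers, so 100 mm above the bench)
- end_stop: Fixed steel plate clamped upright across the rails, 196 mm wide, 10 mm thick, from 4 mm above the rollers up to 130 mm above the bench. Origin at bench height below the middle of its contact face, which looks to -y, towards the hub. The hub is home when its rim touches this face, that is with its centre 65 mm before it
- stop_top (a point): Top centre of the mushroom stop button, 122 mm above the bench when out. Dome 44 mm across with two opposite ears, 76 mm from tip to tip, 16 mm wide; the ears' tops lie 6 mm below this point, their undersides 18 mm below it. z axis up; x axis along the ears (it turns with the head). Under the head is a steel ring nut 54 mm across, its top 8 mm above the station's lid
- station: Control station, a fixed dark grey box between the robot and the feed's near rail: 104 mm across, 176 mm along the feed, lid 80 mm above the bench. Origin at bench height under its middle, x and y axes as the feed's. The stop button stands at y = +42 mm on it, the start button at y = -42 mm
- stop_plunger (a joint): How far the stop button is pushed in (m): 0 out. Pressed nearly to its stop (0.011) it snaps past a catch, with 5 to 8 N on the way; 12 to 15 N is plenty at the bottom, a slow push is best. Let go, it stays latched at about 0.0085. When the twist frees it, it springs back out to 0 by itself (3 to 7 N)
- stop_head (a joint): Turn of the mushroom head (rad), clockwise seen from above: 0 at rest, stop at 1.05. A spring turns it back to 0 (0.07 to 0.14 N m, so about 3 N at an ear). The catch lets go at about 0.4 to 0.65 and the head jumps out; let go of the ears then and it turns back to 0
- start_top (a point): Top of the start button, a small flat push button sunk in a steel shroud 36 mm across, 84 mm from the stop button on the same box: not to be pressed
- start_button (a joint): How far the start button is pushed in (m), 0 at rest, stop at 0.005
- grease: Loose grease tin, 67 mm across and 60 mm high, on the bench; origin under its middle; not to be moved
- tape: Loose tape measure 34 x 92 x 65 mm on the bench; origin under its middle; not to be moved
- bolt: Loose bolt standing on its head, 34 mm across and 87 mm high; origin under its middle; not to be moved
- nut: Loose hexagon nut, 41 mm across and 19 mm high; origin under its middle; not to be moved
Not all that is in view belongs to the job. What is shaped like the part that bears hub_centre but blue is not meant.

How it is judged:
By the outcome, as a careful person would: the job done as asked, in the order asked, and still so for the second after the job is handed in, with the robot touching nothing.
It also fails if it takes over 64 s, if anything falls off the work surface, if the arm or the gripper's body presses on something with over 40 N, if the wrist force passes 120 N, or if a joint passes its speed limit or range.

## Robot

A 6-joint arm with a two-finger parallel gripper is mounted at the origin on the work surface; the furniture and walls round the work are solid. World frame = base frame: x ahead of the robot, y to its left, z up, the work surface at z = 0. Lengths are in m, angles in rad, forces in N, time in s.
With the tool pointing down it reaches from about 0.375 to 0.9 m from the base axis. Payload 3.1 kg.
Tool frame: the origin (TCP) lies where the fingers leave the gripper's body, on its centre line; the fingertips stand 70 mm ahead of it and the grasp point (between the pads) lies 51 mm ahead of it; z points along the fingers, y is the line along which they close (so a half turn about z gives the same grasp; the last joint's range is limited). The gripper opens to 87 mm and grips with 3 to 60 N. Pads are 19 mm wide; open, the fingers measure 117 mm over their backs; the gripper's body (75 mm by 190 mm) begins 51 mm behind the grasp point.
Start: joints at [1.155, 0.527, 1.433, -0, 1.181, -0.178], TCP at [0.147, 0.607, 0.292] pointing down, gripper open.
Joint ranges: [-3.08, 3.08], [-0.75, 2.2], [0.22, 2.44], [-1.43, 4.57], [0, 2.65], [-2.85, 2.85]. Speed limits (rad/s): [2.79, 2.79, 3.14, 3.14, 3.14, 3.14].

## Interface

Orientations are given as a unit quaternion [x, y, z, w].
In Python, from rig import robot gives the robot as it stands.
- The arm moves only by the tool send_rows, never from a script. Its argument "deltas" is text: rows parted by semicolons, each of 7 numbers parted by spaces: the shift along the tool's x, y, z in mm, then the turn, a rotation vector about the tool's x, y, z in degrees, then the opening, from 0 (shut) to 1 (fully open). A call has 1 to 10 rows; each row shifts and turns the commanded pose from where the row before left it, along the tool's axes as they then stand; what a row does not reach is not made up. A row lasts 1/8 s, in which the tool goes at most 62.5 mm and 10.7 degrees, less where a joint would pass 70% of its speed; a pose out of reach is approached as far as the arm can. A call is refused whole if a number of a shift passes 62.5 or a number of a turn 10.7, either way. A call with a gripper value outside its range is refused whole. The fingers move at their own pace and stop on an object; "newtons" is the grip in N (left out, the last holds). Time passes only in rows, so rows that do not move let the fingers close. It gives the time, the measured TCP pose, the force, the opening and the grip force at its end, in the units of the state.
- robot.get_obs(): the state, without advancing time (a new reading comes with each control period).
- robot.camera(name): name is "scene" or "top" or "wrist"; returns a dict with "image" (420x560x3 uint8, red, green, blue), "depth" (420x560 float32, m along the optical axis (not along the pixel's ray), 0 where there is no reading), "fovy" (degrees; the focal length in pixels is half the picture's height over the tangent of half this angle, whatever the lens; pixels are square), "cx", "cy" (the principal point, pixels), "k1" (the pictures are not rectified: a ray, as slopes to the right and down, at radius r is drawn at 1 + k1 r^2 times it, then the intrinsics apply), "rvec" (rotation vector, rad) and "tvec" (3), from world to camera coordinates, as OpenCV has them. Camera axes: x right, y down, z forward; pixel columns grow to the right and rows downward; lengths in m; the calibration is good to about 2 mm. A picture is of the moment at which its call begins.
- robot.hand_in(): hands the job in; it is judged then, once.
Trained networks look in the newest picture that a camera, given by its name, has taken for a name from the list of things; names that differ only in an ending like _2 or _b are one class to them, and where a whole thing is asked for, a point or a joint stands for the part that bears it (a point fixed in the world has none). Each returns a list of dicts, best first, with "p" (0 to 1); they miss things now and then, are a little off and sometimes report something else, mostly with a low value. They report only what shows in the picture. A call takes as long as a camera call. They do not tell look-alikes from the thing itself.
- robot.find_in(camera, thing): "box" ([left, top, right, bottom] in pixels, round what is visible of it).
- robot.cut_out(camera, thing): "region" (420x560 bool, what is visible of it) and "box" ([left, top, right, bottom] in pixels, round what is visible of it).
The state is a dict: "time": time; "q": joint angles; "joint_velocities": joint speeds; "joint_torque": joint torques, N m; "position": TCP position; "tool_rot": TCP orientation; "ft_force": force on the tool from outside, world axes, zero at the start; "moment": the same for the moment, N m; "grip_width": finger opening in m; "grip_force": force on a finger pad.
Only numpy, scipy, OpenCV 4.12 (cv2) and the standard library are available. Lean on these libraries where they do the work, as an engineer would, in place of code of your own. Each camera call takes 0.05 s, during which the arm holds its last target. There are 200 camera calls.

## Working session

There is one attempt and no reset: what is moved stays moved. The work goes in short steps, Python scripts to look and compute and a tool call to move; the robot and the scene stay as the last step left them, time stands still between calls to the robot, and variables do not carry over. Pictures are saved under pics/ and viewed, at most 10 in all, crops included, and the job is handed in when it is done.

Besides the shell and the picture viewer there is one more tool, called after ">>>" in YAML: its name, and indented under it one key for each argument. send_rows: Moves the arm, as the interface text tells. Its arguments: {"type":"object","properties":{"deltas":{"type":"string"},"newtons":{"type":"number"}},"required":["deltas"]}

```bash
mkdir -p pics; cat > h.py <<'E'
import numpy as np, cv2
from rig import robot
from scipy.spatial.transform import Rotation as R
def cam(n):
    c=robot.camera(n); f=c["image"].shape[0]/2/np.tan(np.radians(c["fovy"])/2)
    c["f"]=f; c["M"]=cv2.Rodrigues(np.array(c["rvec"],float))[0]; c["t"]=np.array(c["tvec"],float); return c
def cloud(c):
    h,w=c["depth"].shape; u,v=np.meshgrid(np.arange(w),np.arange(h))
    K=np.array([[c["f"],0,c["cx"]],[0,c["f"],c["cy"]],[0,0,1]])
    n=cv2.undistortPoints(np.stack([u,v],-1).reshape(-1,1,2).astype(np.float64),K,np.array([c["k1"],0,0,0.])).reshape(h,w,2)
    p=np.concatenate([n,np.ones((h,w,1))],-1)*c["depth"][...,None]
    return (p-c["t"])@c["M"]
def px(c,P):
    K=np.array([[c["f"],0,c["cx"]],[0,c["f"],c["cy"]],[0,0,1]])
    return cv2.projectPoints(np.array(P,float).reshape(-1,1,3),np.array(c["rvec"],float),c["t"],K,np.array([c["k1"],0,0,0.]))[0].reshape(-1,2)
E
python3 - <<'E'
from h import *
for n in ["scene","top"]:
    c=cam(n); cv2.imwrite(f"pics/{n}0.png",c["image"][...,::-1]); P=cloud(c)
    np.savez(f"{n}0.npz",P=P,img=c["image"],d=c["depth"])
    print(n,"cam pos",-c["M"].T@c["t"])
    for t in ["feed_table","hub_centre","end_stop","stop_top","station","start_top","grease","tape","bolt","nut"]:
        for r in robot.cut_out(n,t)[:3]:
            m=r["region"]&(c["depth"]>0); q=P[m]
            if len(q)<5: continue
            print(t,round(r["p"],2),np.round(r["box"]).astype(int),np.round(np.median(q,0),3),np.round(np.percentile(q,2,axis=0),3),np.round(np.percentile(q,98,axis=0),3))
print(robot.get_obs())
E
```

```text
scene cam pos [-0.18285086 -0.71265403  1.01668254]
feed_table 0.77 [227 166 366 275] [ 0.614 -0.077  0.076] [ 0.5   -0.247  0.001] [0.76  0.188 0.093]
feed_table 0.23 [257 222 275 233] [ 0.446 -0.063  0.118] [ 0.417 -0.078  0.09 ] [ 0.485 -0.043  0.123]
hub_centre 0.67 [294 204 330 235] [ 0.598 -0.133  0.092] [ 0.548 -0.182  0.062] [ 0.667 -0.061  0.124]
hub_centre 0.63 [190 222 223 249] [0.345 0.128 0.014] [0.292 0.078 0.001] [0.413 0.199 0.046]
end_stop 0.9 [238 173 286 209] [0.58  0.103 0.111] [0.499 0.098 0.07 ] [0.696 0.139 0.134]
stop_top 0.68 [257 223 277 239] [ 0.443 -0.063  0.118] [ 0.413 -0.078  0.109] [ 0.478 -0.045  0.123]
stop_top 0.43 [246 224 305 277] [ 0.429 -0.12   0.079] [ 0.398 -0.192  0.016] [ 0.494 -0.022  0.121]
stop_top 0.37 [169 188 197 204] [0.401 0.347 0.044] [0.371 0.325 0.003] [0.442 0.378 0.067]
station 0.83 [247 222 306 275] [ 0.429 -0.118  0.079] [ 0.398 -0.195  0.012] [ 0.497 -0.02   0.121]
start_top 0.53 [258 224 275 238] [ 0.444 -0.061  0.118] [ 0.413 -0.078  0.042] [0.522 0.014 0.123]
grease 0.84 [313 297 341 328] [ 0.382 -0.37   0.057] [ 0.36  -0.
[... 1741 characters left out ...]
time': 1.1, 'q': array([ 1.15446516e+00,  5.27492764e-01,  1.43270671e+00,  4.39465122e-06,
        1.18142837e+00, -1.78532560e-01]), 'joint_velocities': array([ 0.00042311, -0.0003117 ,  0.00165534,  0.00120583, -0.00046904,
       -0.00142681]), 'joint_torque': array([-2.93235071e-04, -4.40025115e+01, -1.76981556e+01,  6.32773060e-02,
        5.04873076e-02, -2.14083906e-05]), 'position': array([0.14720441, 0.60738448, 0.29225071]), 'tool_rot': array([ 1.18620182e-01,  9.92939702e-01, -1.62284765e-05, -7.10062297e-06]), 'ft_force': array([ 0.20819562, -0.09914841,  0.18463826]), 'moment': array([ 0.03038669, -0.02922293,  0.00343438]), 'grip_force': 0.0, 'grip_width': 0.08715578706748267}
```

```bash
python3 - <<'E'
from h import *
z=np.load("top0.npz"); a=z["img"][90:300,100:420]; b=np.load("scene0.npz")["img"][150:350,150:400]
cv2.imwrite("pics/a.png",cv2.resize(a,(800,525),interpolation=cv2.INTER_CUBIC)[...,::-1])
cv2.imwrite("pics/b.png",cv2.resize(b,(750,600),interpolation=cv2.INTER_CUBIC)[...,::-1])
# yaw of the feed: fit from guides / endstop face, hub flange
for n in ["scene0.npz","top0.npz"]:
    P=np.load(n)["P"].reshape(-1,3); I=np.load(n)["img"].reshape(-1,3)
    s=P[(P[:,2]>.12)&(P[:,2]<.14)&(P[:,1]>.08)&(P[:,1]<.17)&(P[:,0]>.45)&(P[:,0]<.75)]
    print(n,"stop plate top",cv2.minAreaRect(s[:,:2].astype(np.float32)),len(s))
    s=P[(P[:,2]>.11)&(P[:,2]<.13)&(P[:,1]>-.11)&(P[:,1]<0)&(P[:,0]>.38)&(P[:,0]<.51)]
    print("head",cv2.minAreaRect(s[:,:2].astype(np.float32)),len(s), s.mean(0))
    s=P[(P[:,2]>.115)&(P[:,2]<.13)&(P[:,1]>-.19)&(P[:,1]<-.05)&(P[:,0]>.54)&(P[:,0]<.68)]
    print("boss",cv2.minAreaRect(s[:,:2].astype(np.float32)),len(s))
    s=P[(P[:,2]>.074)&(P[:,2]<.086)&(P[:,1]>-.23)&(P[:,1]<.03)&(P[:,0]>.37)&(P[:,0]<.502)]
    print("lid",cv2.minAreaRect(s[:,:2].astype(np.float32)),len(s))
    s=P[(P[:,2]>.086)&(P[:,2]<.095)&(P[:,1]>-.26)&(P[:,1]<.22)&(P[:,0]>.505)&(P[:,0]<.54)]
    print("guide",np.polyfit(s[:,1],s[:,0],1) if len(s)>9 else 0,len(s))
E
```

```text
scene0.npz stop plate top ((0.6045902967453003, 0.11762916296720505), (0.19656017422676086, 0.04134902358055115), 0.2328733503818512) 217
head ((0.4477097988128662, -0.060610584914684296), (0.03760398551821709, 0.07068675011396408), 69.76732635498047) 151 [ 0.44541922 -0.06168878  0.11818989]
boss ((0.6092948913574219, -0.12103201448917389), (0.04480389505624771, 0.04004979506134987), 42.24634552001953) 88
lid ((0.44764193892478943, -0.10108157247304916), (0.10625270754098892, 0.17989961802959442), 0.5967187285423279) 1034
guide [-0.00580055  0.52088938] 626
top0.npz stop plate top ((0.6043047904968262, 0.12449891865253448), (0.1935173124074936, 0.03868739679455757), 0.2948290705680847) 361
head ((0.4474242031574249, -0.05367155000567436), (0.042303647845983505, 0.06674471497535706), 62.16168212890625) 279 [ 0.4475328  -0.05355572  0.11870292]
boss ((0.6088265776634216, -0.11499727517366409), (0.04420566186308861, 0.042571552097797394), 0.5485427379608154) 131
lid ((0.4477301239967346, -0.09574099630117416), (0.10346785187721252, 0.17569689452648163), 0.15648041665554047) 1969
guide [-0.00873708  0.52018147] 1139
```

View pics/a.png

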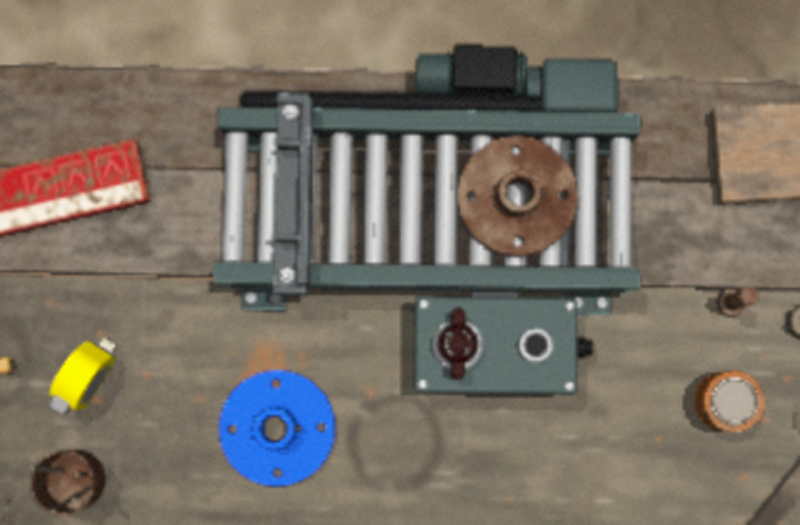

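View pics/b.png

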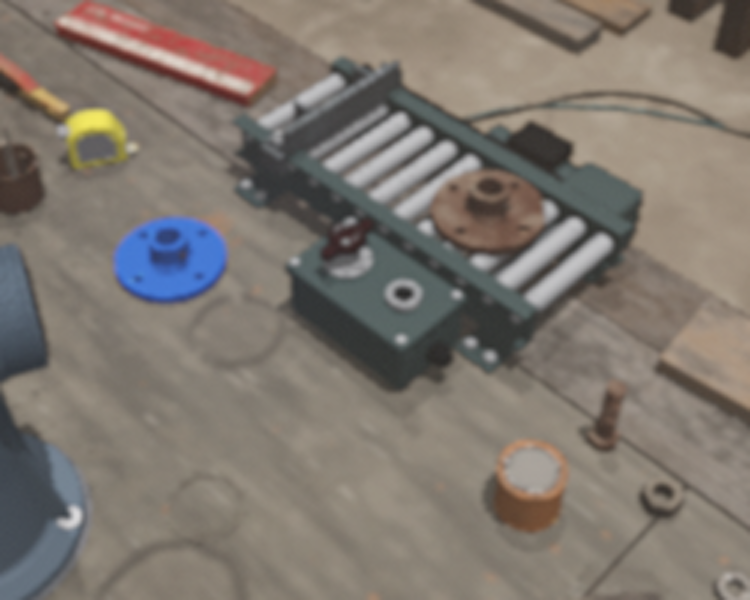

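The top view (crop) shows the rusty hub at crop (518,195), the end stop plate at (290,195), the red stop head at (458,343) with its ears along world x, and the start button at (535,345). The blue decoy flange lies apart, at (277,428). The scene view agrees with this, and the feed is world-aligned. I'll turn the tool square and move over.

>>> send_rows:
  deltas: "0 0 0 0 0 10.7 0;0 0 0 0 0 10.7 0;0 0 0 0 0 10.7 0;0 0 0 0 0 10.7 0;0 0 0 0 0 10.7 0;0 0 0 0 0 10.7 0;0 0 0 0 0 10.7 0;0 0 0 0 0 1.5 0;-30 50 0 0 0 0 0;-40 45 0 0 0 0 0"

```text
time: 2.35
position: [0.2431, 0.5375, 0.2923]
tool_rot: [0.705, 0.709, 0.001, -0.0]
ft_force: [0.9, -0.4, 0.4]
grip_width: 0.0019
grip_force: 0.0
```

>>> send_rows:
  deltas: "-50 35 0 0 0 0 0;-55 25 0 0 0 0 0;-60 20 0 0 0 0 0;-60 20 0 0 0 0 0;-60 20 0 0 0 0 0;-60 15 0 0 0 0 0;-60 15 0 0 0 0 0;-60 15 0 0 0 0 0;-60 15 0 0 0 0 0;-30 10 0 0 0 0 0"

```text
time: 3.6
position: [0.4321, -0.0186, 0.2926]
tool_rot: [0.707, 0.707, 0.0, 0.001]
ft_force: [-0.3, 0.3, 0.0]
grip_width: 0.0004
grip_force: 0.0
```

```bash
python3 - <<'E'
from h import *
print(robot.get_obs()["position"])
c=cam("wrist"); P=cloud(c); cv2.imwrite("pics/w1.png",c["image"][...,::-1])
print("cam",-c["M"].T@c["t"], c["M"][2])
for t in ["stop_top","start_top","hub_centre","end_stop","station"]:
    for r in robot.cut_out("wrist",t)[:2]:
        q=P[r["region"]&(c["depth"]>0)]
        if len(q)>5: print(t,round(r["p"],2),np.round(r["box"]),np.round(np.median(q,0),4),np.round(np.percentile(q,1,axis=0),3),np.round(np.percentile(q,99,axis=0),3))
Q=P.reshape(-1,3)
s=Q[(Q[:,2]>.108)&(Q[:,2]<.13)&(Q[:,1]>-.11)&(Q[:,1]<0)&(Q[:,0]>.38)&(Q[:,0]<.51)]
print("head",cv2.minAreaRect(s[:,:2].astype(np.float32)),len(s),s.max(0),s.min(0))
E
```

```text
[ 0.43212493 -0.01863277  0.29264294]
cam [0.43167399 0.05942407 0.38514948] [ 1.28986820e-04 -2.83483528e-01 -9.58977097e-01]
stop_top 0.89 [255. 217. 348. 254.] [ 0.4519 -0.048   0.1175] [ 0.412 -0.062  0.107] [ 0.483 -0.034  0.123]
hub_centre 0.94 [134.   2. 269.  82.] [0.3558 0.1224 0.0134] [0.291 0.082 0.003] [0.415 0.156 0.046]
hub_centre 0.65 [362.   0. 559.  54.] [0.5628 0.1173 0.1016] [0.498 0.104 0.071] [0.651 0.14  0.132]
end_stop 0.71 [360.   0. 560.  55.] [0.563  0.1176 0.1018] [0.498 0.104 0.072] [0.651 0.14  0.132]
station 0.93 [245. 170. 368. 345.] [ 0.4488 -0.0362  0.0802] [ 0.397 -0.179  0.015] [ 0.515 -0.009  0.123]
head ((0.448140412569046, -0.048286981880664825), (0.03057785890996456, 0.07516653090715408), 85.92664337158203) 1915 [ 0.48536063 -0.03301269  0.12331041] [ 0.41009134 -0.06490041  0.10812006]
```

View pics/w1.png

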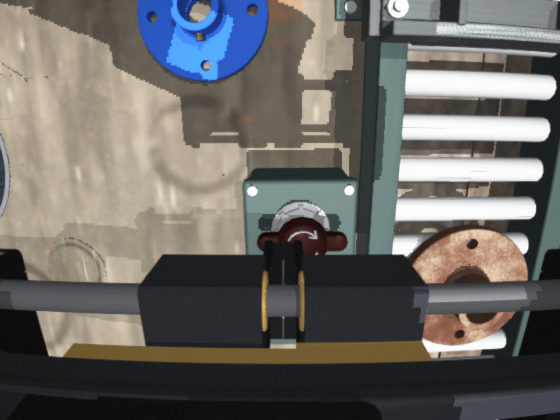

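The wrist view shows the stop head at (302,238), half hidden by the fingers, with its ears along x. Its front rim and the lid edge give a centre of about (0.448, -0.055). The end stop face is at y≈0.105. Next I descend and press.

>>> send_rows:
  deltas: "-18 8 20 0 0 0 0;-18 8 30 0 0 0 0;0 0 30 0 0 0 0;0 0 12 0 0 0 0;0 0 2 0 0 0 0;0 0 1.5 0 0 0 0;0 0 1.5 0 0 0 0;0 0 1 0 0 0 0"

```text
time: 4.9
position: [0.4475, -0.0516, 0.1948]
tool_rot: [0.707, 0.707, 0.0, 0.001]
ft_force: [0.0, -0.6, 1.4]
grip_width: 0.0006
grip_force: 0.0
```

>>> send_rows:
  deltas: "0 0 1 0 0 0 0;0 0 1 0 0 0 0;0 0 1 0 0 0 0;0 0 1 0 0 0 0;0 0 1 0 0 0 0;0 0 1 0 0 0 0"

```text
time: 5.65
position: [0.4473, -0.0517, 0.1888]
tool_rot: [0.707, 0.707, 0.0, 0.0]
ft_force: [-1.6, 0.6, 8.5]
grip_width: 0.0006
grip_force: 4.2
```

>>> send_rows:
  deltas: "0 0 1 0 0 0 0;0 0 1 0 0 0 0;0 0 1 0 0 0 0"

```text
time: 6.02
position: [0.4473, -0.0517, 0.1857]
tool_rot: [0.707, 0.707, 0.0, 0.0]
ft_force: [-1.5, 0.8, 6.7]
grip_width: 0.0002
grip_force: 3.2
```

>>> send_rows:
  deltas: "0 0 1 0 0 0 0;0 0 1 0 0 0 0"

```text
time: 6.28
position: [0.4473, -0.0517, 0.1837]
tool_rot: [0.707, 0.707, 0.0, 0.0]
ft_force: [-0.7, 0.1, 5.7]
grip_width: 0.0006
grip_force: 2.8
```

>>> send_rows:
  deltas: "0 0 1 0 0 0 0;0 0 1 0 0 0 0"

```text
time: 6.52
position: [0.4473, -0.0517, 0.1818]
tool_rot: [0.707, 0.707, 0.0, 0.0]
ft_force: [-1.5, 0.7, 7.2]
grip_width: 0.0003
grip_force: 3.6
```

>>> send_rows:
  deltas: "0 0 0.5 0 0 0 0;0 0 0.5 0 0 0 0"

```text
time: 6.78
position: [0.4473, -0.0517, 0.1809]
tool_rot: [0.707, 0.707, 0.0, 0.0]
ft_force: [-1.7, 1.0, 7.5]
grip_width: -0.0001
grip_force: 3.8
```

>>> send_rows:
  deltas: "0 0 0.3 0 0 0 0;0 0 0.2 0 0 0 0"

```text
time: 7.02
position: [0.4474, -0.0517, 0.1807]
tool_rot: [0.707, 0.707, 0.0, 0.0]
ft_force: [-2.6, 0.8, 12.0]
grip_width: 0.0002
grip_force: 6.3
```

>>> send_rows:
  deltas: "0 0 0.2 0 0 0 0;0 0 0 0 0 0 0"

```text
time: 7.28
position: [0.4474, -0.0517, 0.1807]
tool_rot: [0.707, 0.707, 0.0, 0.001]
ft_force: [-1.9, 0.9, 13.2]
grip_width: 0.0001
grip_force: 6.4
```

>>> send_rows:
  deltas: "0 0 -2 0 0 0 0;0 0 -2 0 0 0 0;0 0 -10 0 0 0 0;-20 0 -50 0 0 0 0;-40 0 -50 0 0 0 0;-50 0 0 0 0 0 0.35"

```text
time: 8.02
position: [0.4489, -0.1621, 0.2966]
tool_rot: [0.707, 0.708, 0.001, 0.005]
ft_force: [0.3, -0.0, -0.4]
grip_width: 0.0053
grip_force: 0.0
```

```bash
python3 - <<'E'
from h import *
print(robot.get_obs()["position"])
for n in ["wrist","top","scene"]:
    c=cam(n); P=cloud(c); cv2.imwrite(f"pics/{n}2.png",c["image"][...,::-1])
    for t in ["stop_top","hub_centre","end_stop"]:
        for r in robot.cut_out(n,t)[:2]:
            q=P[r["region"]&(c["depth"]>0)]
            if len(q)>5: print(n,t,round(r["p"],2),np.round(np.median(q,0),4),np.round(np.percentile(q,1,axis=0),3),np.round(np.percentile(q,99,axis=0),3))
    Q=P.reshape(-1,3)
    s=Q[(Q[:,2]>.095)&(Q[:,2]<.13)&(Q[:,1]>-.11)&(Q[:,1]<0)&(Q[:,0]>.38)&(Q[:,0]<.51)]
    if len(s)>9: print("head",cv2.minAreaRect(s[:,:2].astype(np.float32)),len(s),s.max(0),s.min(0))
E
```

```text
[ 0.44894219 -0.16214219  0.29661445]
wrist stop_top 0.89 [ 0.4475 -0.0554  0.1109] [ 0.413 -0.074  0.104] [ 0.482 -0.036  0.115]
wrist stop_top 0.59 [ 0.5992 -0.1155  0.0776] [ 0.507 -0.241  0.006] [0.715 0.001 0.091]
wrist hub_centre 0.68 [ 0.6001 -0.1123  0.091 ] [ 0.546 -0.177  0.08 ] [ 0.669 -0.056  0.123]
wrist end_stop 0.62 [ 0.6001 -0.1125  0.091 ] [ 0.546 -0.177  0.08 ] [ 0.67  -0.056  0.123]
head ((0.44750770926475525, -0.0551675520837307), (0.06810460239648819, 0.04325088858604431), 27.55168914794922) 3506 [ 0.48502472 -0.03354601  0.115728  ] [ 0.41016928 -0.07665239  0.09961031]
top stop_top 0.69 [ 0.4471 -0.0532  0.1092] [ 0.413 -0.074  0.081] [ 0.482 -0.034  0.118]
top hub_centre 0.85 [ 0.6093 -0.1135  0.0908] [ 0.548 -0.177  0.002] [ 0.669 -0.053  0.125]
top hub_centre 0.79 [0.3523 0.1443 0.0133] [0.29  0.084 0.004] [0.413 0.207 0.048]
top end_stop 0.72 [0.6014 0.1248 0.1027] [0.499 0.105 0.084] [0.71  0.146 0.135]
head ((0.46105965971946716, -0.05517663434147835), (0.04128330945968628, 0.10152051597833633), 84.19878387451172) 282 [ 0.50947353 -0.03376228  0.11923281] [ 0.41024124 -0.08084327  0.09665541]
scene stop_top 0.5 [ 0.4297 -0.1201  0.0792] [ 0.397 -0.202  0.011] [ 0.499 -0.018  0.114]
scene stop_top 0.49 [ 0.4438 -0.0631  0.1095] [ 0.412 -0.08   0.086] [ 0.481 -0.042  0.116]
scene hub_centre 0.95 [0.3451 0.1277 0.014 ] [0.291 0.077 0.001] [0.414 0.204 0.047]
scene hub_centre 0.73 [ 0.5982 -0.1325  0.0918] [ 0.547 -0.183  0.08 ] [ 0.667 -0.061  0.125]
scene end_stop 0.81 [0.5587 0.1031 0.1084] [0.499 0.098 0.057] [0.667 0.181 0.134]
head ((0.4475424289703369, -0.06060849875211716), (0.03903843089938164, 0.07023344933986664), 68.28113555908203) 161 [ 0.48523705 -0.03874803  0.11707348] [ 0.41058569 -0.08021342  0.09898176]
```

The button has latched: its top is down from 0.122 to about 0.114. Next I go behind the boss with the fingers 30 mm apart, so the boss sits between the fingertips.

>>> send_rows:
  deltas: "-3 40 0 0 0 0 0.35;0 60 0 0 0 0 0.35;0 50 0 0 0 0 0.35;0 10 40 0 0 0 0.35;0 0 50 0 0 0 0.35;0 0 25 0 0 0 0.35;0 0 10 0 0 0 0.35;0 0 0 0 0 0 0.35"

```text
time: 9.62
position: [0.6072, -0.1635, 0.1671]
tool_rot: [0.707, 0.707, -0.0, -0.0]
ft_force: [-0.3, 0.0, 0.4]
grip_width: 0.0307
grip_force: 0.0
```

>>> send_rows:
  deltas: "3 1.5 -4 0 0 0 0.35;4 0 0 0 0 0 0.35;4 0 0 0 0 0 0.35;4 0 0 0 0 0 0.35;3 0 0 0 0 0 0.35;3 0 0 0 0 0 0.35;3 0 0 0 0 0 0.35;3 0 0 0 0 0 0.35"

```text
time: 10.62
position: [0.6086, -0.1368, 0.1713]
tool_rot: [0.707, 0.707, -0.0, 0.0]
ft_force: [-0.3, -1.6, -0.3]
grip_width: 0.0303
grip_force: 0.6
```

>>> send_rows:
  deltas: "4 0 0 0 0 0 0.35;4 0 0 0 0 0 0.35;5 0 0 0 0 0 0.35;5 0 0 0 0 0 0.35;5 0 0 0 0 0 0.35;5 0 0 0 0 0 0.35;5 0 0 0 0 0 0.35;5 0 0 0 0 0 0.35;5 0 0 0 0 0 0.35;5 0 0 0 0 0 0.35"

```text
time: 11.88
position: [0.6087, -0.0885, 0.1714]
tool_rot: [0.707, 0.707, -0.0, 0.0]
ft_force: [0.6, -2.7, -0.0]
grip_width: 0.0304
grip_force: 0.8
```

>>> send_rows:
  deltas: "5 0 0 0 0 0 0.35;5 0 0 0 0 0 0.35;5 0 0 0 0 0 0.35;5 0 0 0 0 0 0.35;5 0 0 0 0 0 0.35;5 0 0 0 0 0 0.35;5 0 0 0 0 0 0.35;5 0 0 0 0 0 0.35;5 0 0 0 0 0 0.35;5 0 0 0 0 0 0.35"

```text
time: 13.12
position: [0.6087, -0.0384, 0.1713]
tool_rot: [0.707, 0.707, -0.0, -0.0]
ft_force: [-0.6, -1.9, 0.6]
grip_width: 0.0303
grip_force: 0.7
```

>>> send_rows:
  deltas: "5 0 0 0 0 0 0.35;5 0 0 0 0 0 0.35;5 0 0 0 0 0 0.35;4 0 0 0 0 0 0.35;4 0 0 0 0 0 0.35;3 0 0 0 0 0 0.35;3 0 0 0 0 0 0.35;2 0 0 0 0 0 0.35;2 0 0 0 0 0 0.35;2 0 0 0 0 0 0.35"

```text
time: 14.38
position: [0.6087, -0.0037, 0.1714]
tool_rot: [0.707, 0.707, -0.0, -0.0]
ft_force: [0.5, -1.1, -0.4]
grip_width: 0.0306
grip_force: 0.6
```

>>> send_rows:
  deltas: "2 0 0 0 0 0 0.35;2 0 0 0 0 0 0.35;1 0 0 0 0 0 0.35"

```text
time: 14.75
position: [0.6087, 0.0015, 0.1713]
tool_rot: [0.707, 0.707, 0.0, -0.0]
ft_force: [0.2, -1.2, -0.9]
grip_width: 0.0309
grip_force: 0.5
```

>>> send_rows:
  deltas: "1.5 0 0 0 0 0 0.35;1.5 0 0 0 0 0 0.35;1.5 0 0 0 0 0 0.35;1.5 0 0 0 0 0 0.35"

```text
time: 15.25
position: [0.6087, 0.0074, 0.1713]
tool_rot: [0.707, 0.707, -0.0, -0.0]
ft_force: [-0.9, -1.3, 0.6]
grip_width: 0.0304
grip_force: 0.5
```

>>> send_rows:
  deltas: "1 0 0 0 0 0 0.35;1 0 0 0 0 0 0.35"

```text
time: 15.5
position: [0.6087, 0.0094, 0.1714]
tool_rot: [0.707, 0.707, -0.0, 0.0]
ft_force: [1.0, -1.1, -0.5]
grip_width: 0.0305
grip_force: 0.4
```

>>> send_rows:
  deltas: "1 0 0 0 0 0 0.35;1 0 0 0 0 0 0.35"

```text
time: 15.75
position: [0.6087, 0.0113, 0.1714]
tool_rot: [0.707, 0.707, -0.0, 0.0]
ft_force: [0.2, -1.8, -0.2]
grip_width: 0.0304
grip_force: 0.6
```

>>> send_rows:
  deltas: "1 0 0 0 0 0 0.35;1 0 0 0 0 0 0.35"

```text
time: 16.0
position: [0.6088, 0.0121, 0.1714]
tool_rot: [0.707, 0.707, -0.001, 0.001]
ft_force: [-0.8, -6.7, 0.4]
grip_width: 0.0305
grip_force: 2.7
```

The force rose to about 7 N, so the hub is home against the stop. I'll back off gently and check.

>>> send_rows:
  deltas: "-1 0 0 0 0 0 0.35;-2 0 0 0 0 0 0.35;-5 0 0 0 0 0 0.35;-10 0 0 0 0 0 0.35;0 0 -30 0 0 0 0.35;-10 -40 -50 0 0 0 0.62;-15 -60 0 0 0 0 0.62;-12 -55 0 0 0 0 0.62;0 0 0 0 0 -10 0.62;0 0 0 0 0 -10 0.62"

```text
time: 17.25
position: [0.4544, -0.0418, 0.25]
tool_rot: [0.572, 0.82, 0.0, 0.0]
ft_force: [-1.0, -0.8, -0.5]
grip_width: 0.0537
grip_force: 0.0
```

>>> send_rows:
  deltas: "0 0 0 0 0 -10 0.62;0 0 0 0 0 -10 0.62;0 0 0 0 0 -10 0.62;0 0 0 0 0 0 0.62"

```text
time: 17.75
position: [0.4551, -0.0416, 0.2497]
tool_rot: [0.343, 0.939, 0.0, 0.0]
ft_force: [0.5, -0.4, 0.0]
grip_width: 0.0539
grip_force: 0.0
```

```bash
python3 - <<'E'
from h import *
o=robot.get_obs(); p=o["position"]; print(p,o["grip_width"],o["time"])
m=R.from_quat(o["tool_rot"]).as_matrix(); print("phi",np.degrees(np.arctan2(m[1,1],m[0,1])))
print("tool delta to twist pose mm",m.T@(np.array([.4475,-.0553,.167])-p)*1000)
c=cam("top"); P=cloud(c); cv2.imwrite("pics/t3.png",c["image"][...,::-1])
r=robot.cut_out("top","hub_centre")
for r in r[:2]:
    q=P[r["region"]&(c["depth"]>0)]; q=q[q[:,2]>.0]
    print(r["p"],np.round(np.percentile(q,2,axis=0),3),np.round(np.percentile(q,98,axis=0),3))
Q=P.reshape(-1,3); s=Q[(Q[:,2]>.11)&(Q[:,2]<.128)&(Q[:,1]>-.02)&(Q[:,1]<.09)&(Q[:,0]>.56)&(Q[:,0]<.66)]
print("boss",cv2.minAreaRect(s[:,:2].astype(np.float32)))
cv2.imwrite("pics/t3c.png",cv2.resize(c["image"][100:260,160:380],(770,560),interpolation=cv2.INTER_CUBIC)[...,::-1])
E
```

```text
[ 0.45512243 -0.04157334  0.24967794] 0.053928216702419575 17.75
phi 49.83372862429385
tool delta to twist pose mm [ -3.01761174 -15.42727147  82.67440899]
0.87 [0.293 0.093 0.004] [0.41  0.204 0.047]
0.67 [ 0.553 -0.02   0.076] [0.666 0.097 0.124]
boss ((0.6078360080718994, 0.0390523336827755), (0.04412628337740898, 0.043534327298402786), 46.789337158203125)
```

View pics/t3c.png

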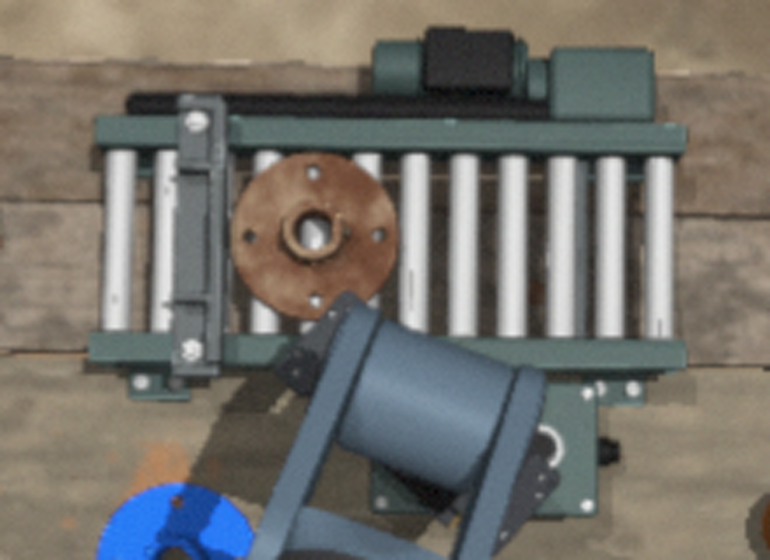

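The top crop shows the hub at (315,235) against the end stop plate; the narrow visible gap fits the parallax of the higher plate top. Boss y=0.039 matches the expected home position of about 0.040. Next is the twist pose.

>>> send_rows:
  deltas: "-2 -8 0 0 0 0 0.62;-1 -7.4 10 0 0 0 0.62;0 0 30 0 0 0 0.62;0 0 25 0 0 0 0.62;0 0 12 0 0 0 0.62;0 0 5 0 0 0 0.62;0 0 0 0 0 0 0.62"

```text
time: 18.73
position: [0.4476, -0.0552, 0.1676]
tool_rot: [0.342, 0.94, -0.0, 0.0]
ft_force: [0.1, -0.4, 1.3]
grip_width: 0.0542
grip_force: 0.0
```

```bash
python3 - <<'E'
from h import *
o=robot.get_obs(); print(o["position"],o["grip_width"],o["ft_force"],o["moment"])
m=R.from_quat(o["tool_rot"]).as_matrix(); print("phi",np.degrees(np.arctan2(m[1,1],m[0,1])))
print("tool delta",m.T@(np.array([.4475,-.0553,.167])-o["position"])*1000)
c=cam("wrist");cv2.imwrite("pics/w4.png",c["image"][...,::-1])
E
```

```text
[ 0.44763443 -0.05515631  0.1676009 ] 0.054189092848783565 [ 0.13657526 -0.42005646  1.29064592] [-0.02958925 -0.00667947  0.04069818]
phi 49.96574196883961
tool delta [ 0.01055176 -0.19649669  0.60089695]
```

View pics/w4.png

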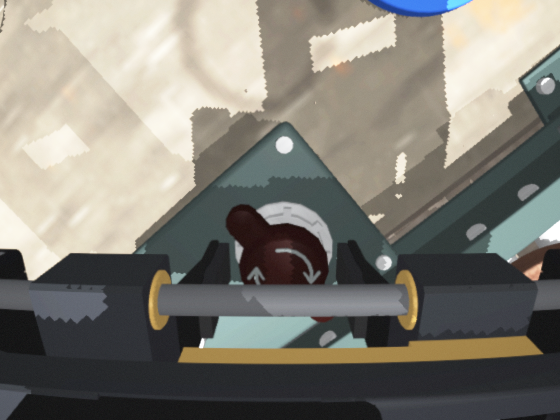

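The wrist view shows the head at (285,260) with the fingers clear on both sides. The visible ear is at (240,220), and the left finger will meet it when turning clockwise. Turning.

>>> send_rows:
  deltas: "0 0 0 0 0 5 0.62;0 0 0 0 0 5 0.62;0 0 0 0 0 5 0.62;0 0 0 0 0 5 0.62;0 0 0 0 0 5 0.62;0 0 0 0 0 5 0.62;0 0 0 0 0 4 0.62;0 0 0 0 0 4 0.62"

```text
time: 19.77
position: [0.4481, -0.0552, 0.1685]
tool_rot: [0.63, 0.777, 0.0, 0.001]
ft_force: [-0.8, -0.1, 0.9]
grip_width: 0.0534
grip_force: 1.6
```

>>> send_rows:
  deltas: "0 0 0 0 0 4 0.62;0 0 0 0 0 4 0.62;0 0 0 0 0 3 0.62"

```text
time: 20.15
position: [0.4481, -0.0552, 0.1687]
tool_rot: [0.701, 0.713, 0.0, 0.001]
ft_force: [0.3, -0.9, 3.6]
grip_width: 0.0539
grip_force: 1.7
```

>>> send_rows:
  deltas: "0 0 0 0 0 3 0.62;0 0 0 0 0 2 0.62;0 0 0 0 0 0 0.62"

```text
time: 20.52
position: [0.4482, -0.0552, 0.1682]
tool_rot: [0.731, 0.682, 0.0, 0.001]
ft_force: [1.2, -0.5, 3.7]
grip_width: 0.0543
grip_force: 2.0
```

```bash
python3 - <<'E'
from h import *
o=robot.get_obs(); print(o["position"],o["grip_width"],o["ft_force"],o["moment"])
m=R.from_quat(o["tool_rot"]).as_matrix(); print("phi",np.degrees(np.arctan2(m[1,1],m[0,1])))
c=cam("wrist");P=cloud(c);cv2.imwrite("pics/w5.png",c["image"][...,::-1])
for r in robot.cut_out("wrist","stop_top")[:1]:
    q=P[r["region"]&(c["depth"]>0)]; print(r["p"],np.percentile(q,[2,50,90,98],axis=0))
E
```

```text
[ 0.44817394 -0.05524789  0.1682392 ] 0.054267240397733035 [ 1.20346151 -0.52289341  3.68615641] [-0.16099704  0.02032859  0.11474762]
phi -3.986652106433368
0.81 [[ 0.41993085 -0.05749947  0.10957884]
 [ 0.44426586 -0.04240906  0.11833207]
 [ 0.46249417 -0.03376904  0.12167459]
 [ 0.46832673 -0.0295632   0.12235167]]
```

View pics/w5.png

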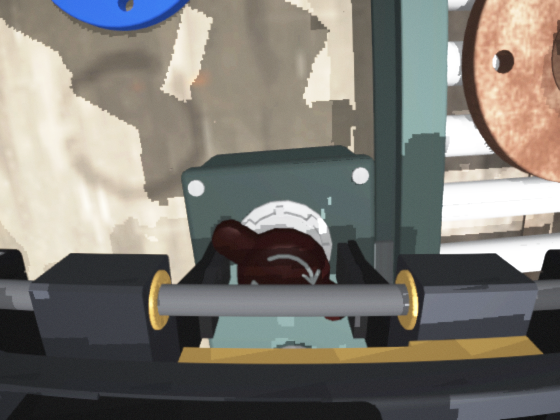

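The wrist view shows the head turned, with its top back up at about 0.122, so it has unlatched. I'll turn back to let the ears go, then lift clear.

>>> send_rows:
  deltas: "0 0 0 0 0 -5 0.62;0 0 0 0 0 -7 0.62;0 0 0 0 0 -7 0.62;0 0 0 0 0 -7 0.62;0 0 0 0 0 -7 0.62;0 0 0 0 0 -7 0.62;0 0 0 0 0 -7 0.62;0 0 0 0 0 -7 0.62;0 0 0 0 0 0 0.62"

```text
time: 21.75
position: [0.4472, -0.0549, 0.1673]
tool_rot: [0.343, 0.939, 0.0, -0.001]
ft_force: [0.1, -0.1, 0.2]
grip_width: 0.0543
grip_force: 0.0
```

>>> send_rows:
  deltas: "0 0 -10 0 0 0 0.62;0 0 -30 0 0 0 0.62;0 0 -50 0 0 0 0.62;0 0 -30 0 0 0 0.62;-50 0 0 0 0 0 0.62;-50 0 0 0 0 0 0.62;0 0 0 0 0 0 0.62"

```text
time: 22.62
position: [0.5269, -0.1218, 0.2885]
tool_rot: [0.344, 0.939, -0.0, 0.002]
ft_force: [-0.7, 1.5, 0.1]
grip_width: 0.0538
grip_force: 0.0
```

```bash
python3 - <<'E'
from h import *
o=robot.get_obs(); print(o["position"],o["ft_force"],o["time"])
for n in ["wrist","top","scene"]:
    c=cam(n);P=cloud(c);cv2.imwrite(f"pics/{n}6.png",c["image"][...,::-1])
    for t in ["stop_top","hub_centre","end_stop"]:
      for r in robot.cut_out(n,t)[:2]:
        q=P[r["region"]&(c["depth"]>0)]; print(n,t,round(r["p"],2),np.round(np.percentile(q,[2,50,98],axis=0),3).tolist())
    Q=P.reshape(-1,3)
    s=Q[(Q[:,2]>.105)&(Q[:,2]<.13)&(Q[:,1]>-.11)&(Q[:,1]<0)&(Q[:,0]>.38)&(Q[:,0]<.495)]
    if len(s)>9: print("head",cv2.minAreaRect(s[:,:2].astype(np.float32)),s.max(0))
    s=Q[(Q[:,2]>.115)&(Q[:,2]<.128)&(Q[:,1]>-.02)&(Q[:,1]<.09)&(Q[:,0]>.56)&(Q[:,0]<.66)]
    if len(s)>9: print("boss",cv2.minAreaRect(s[:,:2].astype(np.float32)))
E
```

```text
[ 0.52688731 -0.12182961  0.28854523] [-0.65691929  1.48740421  0.07915146] 22.625
wrist stop_top 0.84 [[0.414, -0.074, 0.114], [0.448, -0.055, 0.119], [0.481, -0.037, 0.123]]
wrist hub_centre 0.67 [[0.547, -0.022, 0.081], [0.598, 0.033, 0.091], [0.665, 0.095, 0.123]]
wrist end_stop 0.72 [[0.519, 0.103, 0.084], [0.552, 0.104, 0.108], [0.618, 0.138, 0.131]]
head ((0.4476620554924011, -0.055245038121938705), (0.0690118744969368, 0.043221913278102875), 27.190309524536133) [ 0.48549139 -0.03323517  0.12413254]
boss ((0.6079686880111694, 0.03686824068427086), (0.04482937231659889, 0.04514918103814125), 6.9517035484313965)
top hub_centre 0.84 [[0.55, -0.018, 0.074], [0.607, 0.038, 0.091], [0.665, 0.098, 0.124]]
top hub_centre 0.69 [[0.293, 0.086, -0.002], [0.352, 0.145, 0.013], [0.413, 0.205, 0.046]]
top end_stop 0.88 [[0.502, 0.106, 0.089], [0.602, 0.125, 0.103], [0.706, 0.144, 0.135]]
boss ((0.6082586050033569, 0.03812932223081589), (0.04339492321014404, 0.04241363704204559), 1.7598289251327515)
scene stop_top 0.68 [[0.414, -0.078, 0.094], [0.444, -0.063, 0.119], [0.48, -0.044, 0.124]]
scene hub_centre 0.92 [[0.293, 0.078, 0.002], [0.345, 0.128, 0.014], [0.411, 0.198, 0.047]]
scene hub_centre 0.87 [[0.546, -0.03, 0.078], [0.59, 0.026, 0.092], [0.657, 0.096, 0.125]]
scene end_stop 0.62 [[0.5, 0.098, 0.064], [0.579, 0.103, 0.109], [0.696, 0.179, 0.133]]
scene end_stop 0.36 [[0.413, -0.078, 0.111], [0.442, -0.062, 0.119], [0.475, -0.046, 0.124]]
head ((0.44683608412742615, -0.0621887743473053), (0.03798240050673485, 0.07046505808830261), 73.83434295654297) [ 0.4852277  -0.04274465  0.12516986]
boss ((0.6067343354225159, 0.031175456941127777), (0.04768846556544304, 0.038853902369737625), 44.14757537841797)
```

View pics/wrist6.png

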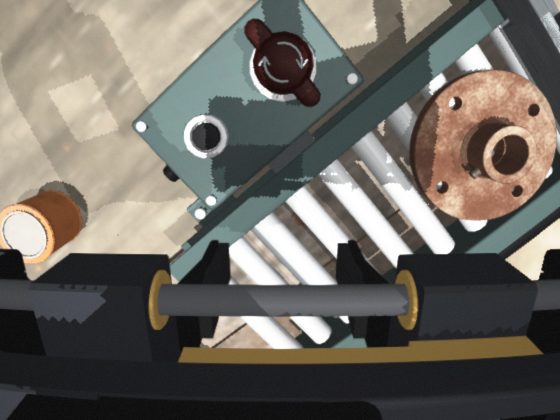

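The wrist view shows the stop button out, with its ears back along x at (283,62), and the hub near the stop. I'll look straight down on the hub/stop contact, since the numbers leave 1–2 mm of doubt.

>>> send_rows:
  deltas: "0 0 -10 0 0 10 0.62;0 0 0 0 0 10 0.62;0 0 0 0 0 10 0.62;0 0 0 0 0 10 0.62;0 0 0 0 0 10 0.62;50 30 0 0 0 0 0.62;50 30 0 0 0 0 0.62;30 20 0 0 0 0 0.62;0 0 0 0 0 0 0.62"

```text
time: 24.35
position: [0.6051, 0.0129, 0.2974]
tool_rot: [0.706, 0.708, 0.0, 0.0]
ft_force: [-0.2, -0.6, -0.2]
grip_width: 0.054
grip_force: 0.0
```

```bash
python3 - <<'E'
from h import *
c=cam("wrist");P=cloud(c);print(-c["M"].T@c["t"])
np.savez("w7.npz",P=P,img=c["image"])
u,v=px(c,[.608,.104,.09])[0]; print(u,v)
# profile along y at hub x
for x in [.600,.608,.616]:
    m=(abs(P[...,0]-x)<.002)&(P[...,1]>.06)&(P[...,1]<.125); q=P[m]; q=q[np.argsort(-q[:,1])]
    print(x,[(round(a*1e3,1),round(b*1e3)) for a,b in q[::max(1,len(q)//30),1:]])
Q=P.reshape(-1,3); f=Q[(abs(Q[:,2]-.091)<.003)&(np.hypot(Q[:,0]-.608,Q[:,1]-.04)<.072)&(np.hypot(Q[:,0]-.608,Q[:,1]-.04)>.03)]
h=cv2.convexHull(f[:,:2].astype(np.float32)); print("flange",cv2.minEnclosingCircle(h),cv2.fitEllipse(h),len(f))
x0,y0=int(u),int(v); a=c["image"][max(0,y0-70):y0+70,max(0,x0-90):x0+90]
cv2.imwrite("pics/g.png",cv2.resize(a,None,fx=4,fy=4,interpolation=cv2.INTER_CUBIC)[...,::-1])
E
```

```text
[0.60440335 0.09089574 0.38996228]
287.3955260453068 83.86634620934306
0.6 [(np.float64(124.6), 99), (np.float64(123.0), 100), (np.float64(120.8), 99), (np.float64(119.2), 101), (np.float64(117.0), 100), (np.float64(112.9), 131), (np.float64(111.5), 131), (np.float64(109.7), 129), (np.float64(108.3), 130), (np.float64(106.9), 130), (np.float64(105.6), 130), (np.float64(104.6), 72), (np.float64(104.6), 92), (np.float64(101.5), 90), (np.float64(99.9), 92), (np.float64(97.5), 91), (np.float64(95.1), 91), (np.float64(92.8), 90), (np.float64(90.4), 91), (np.float64(88.1), -1), (np.float64(86.0), 71), (np.float64(84.4), 74), (np.float64(81.5), 91), (np.float64(79.1), 91), (np.float64(76.6), 90), (np.float64(73.4), 92), (np.float64(70.9), 92), (np.float64(68.4), 91), (np.float64(65.8), 90), (np.float64(62.7), 92), (np.float64(60.4), 94)]
0.608 [(np.float64(124.6), 100), (np.float64(123.0), 100), (np.float64(120.8), 100), (np.float64(119.2), 101), (np.float64(117.0), 100), (np.float64(112.9), 131), (np.float64(111.0), 129), (np.float64(109.6), 130), (np.float64(108.2), 131), (np.float64(106.
[... 800 characters left out ...]
, 128), (np.float64(104.8), 119), (np.float64(104.7), 73), (np.float64(101.5), 90), (np.float64(99.2), 91), (np.float64(96.8), 90), (np.float64(95.2), 91), (np.float64(92.8), 91), (np.float64(90.4), 91), (np.float64(88.0), 91), (np.float64(85.6), 92), (np.float64(83.9), 90), (np.float64(81.6), 91), (np.float64(79.1), 91), (np.float64(76.7), 91), (np.float64(74.3), 92), (np.float64(72.6), 90), (np.float64(70.1), 91), (np.float64(67.7), 91), (np.float64(65.2), 91), (np.float64(62.8), 92), (np.float64(60.5), 95)]
flange ((0.6100303530693054, 0.04253320023417473), 0.07066868245601654) ((0.6111693382263184, 0.04186384379863739), (0.13383394479751587, 0.1397424042224884), 150.96156311035156) 13186
```

View pics/g.png

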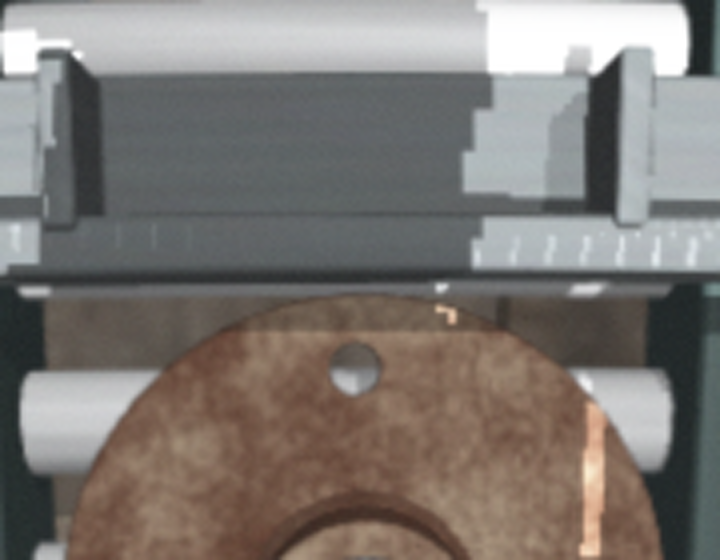

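```bash
python3 - <<'E'
from h import *
c=cam("wrist");P=cloud(c);print(c["f"])
print(px(c,[[.608,y,z] for y,z in [(.105,.130),(.105,.091),(.105,.082),(.105,.078),(.105,.073),(.104,.091),(.103,.091),(.102,.091),(.101,.091)]])[:,1])
u=int(px(c,[.608,.1,.09])[0,0])
for r in range(76,96): print(r,c["image"][r,u-3:u+4].mean(0).round(),np.round(np.median(P[r,u-3:u+4],0)*1e3,1))
E
```

```text
352.6958104358797
[77.76440956 80.71001785 81.28280568 81.52666814 81.82275912 81.98649813
 83.2613834  84.5346653  85.80633558]
76 [107. 111. 113.] [606.9 106.2 130.1]
77 [95. 98. 99.] [606.9 105.6 129. ]
78 [71. 74. 75.] [606.9 104.9 129.5]
79 [52. 54. 55.] [607.1 104.7 119.9]
80 [48. 51. 52.] [607.2 104.7 106.8]
81 [55. 58. 59.] [607.4 104.7  91.6]
82 [100. 101. 102.] [607.7 104.9  72.9]
83 [107. 107. 108.] [607.7 104.1  71.1]
84 [93. 87. 84.] [607.7 103.4  68.6]
85 [104.  90.  79.] [607.5 101.6  91.1]
86 [113.  97.  83.] [607.5 100.9  90.8]
87 [113.  98.  84.] [607.5 100.1  91.2]
88 [111.  95.  81.] [607.5  99.3  91.5]
89 [109.  94.  80.] [607.5  98.5  91. ]
90 [108.  93.  78.] [607.5  97.7  91.6]
91 [108.  92.  78.] [607.4  96.9  91.2]
92 [109.  93.  79.] [607.5  96.1  91. ]
93 [116.  98.  83.] [607.5  95.3  90.9]
94 [142. 119. 100.] [607.5  94.5  91.2]
95 [143. 119. 100.] [607.5  93.7  89.9]
```

The close view shows the rim edge at crop row 293 and the plate face at 275–283, with a strip of roller visible between them. That is a real gap of about 2 mm, so the hub came back a little as I withdrew. There is time to mend it: press the stop again, nudge the hub home with closed fingers, withdraw very slowly, check, then twist.

>>> send_rows:
  deltas: "-28 -50 0 0 0 0 0;-28 -55 0 0 0 0 0;-12 -52 10 0 0 0 0;0 0 40 0 0 0 0;0 0 35 0 0 0 0;0 0 13 0 0 0 0;0 0 2 0 0 0 0;0 0 0 0 0 0 0"

```text
time: 25.45
position: [0.4477, -0.0577, 0.1983]
tool_rot: [0.707, 0.707, 0.0, 0.001]
ft_force: [0.5, 0.4, -0.5]
grip_width: 0.0005
grip_force: 0.0
```

>>> send_rows:
  deltas: "2 0 2 0 0 0 0;0 0 2 0 0 0 0;0 0 1.3 0 0 0 0;0 0 1.3 0 0 0 0;0 0 1.3 0 0 0 0;0 0 1.3 0 0 0 0;0 0 1.3 0 0 0 0;0 0 1.3 0 0 0 0;0 0 1.3 0 0 0 0;0 0 1.3 0 0 0 0"

```text
time: 26.7
position: [0.4473, -0.0553, 0.1836]
tool_rot: [0.707, 0.707, 0.0, 0.0]
ft_force: [-0.3, 0.9, 5.3]
grip_width: 0.0006
grip_force: 2.5
```

>>> send_rows:
  deltas: "0 0 1 0 0 0 0;0 0 0.8 0 0 0 0;0 0 0.6 0 0 0 0"

```text
time: 27.08
position: [0.4473, -0.0553, 0.1814]
tool_rot: [0.707, 0.707, 0.0, 0.0]
ft_force: [-1.3, 0.6, 7.8]
grip_width: 0.0007
grip_force: 3.7
```

>>> send_rows:
  deltas: "0 0 0.3 0 0 0 0;0 0 0.2 0 0 0 0"

```text
time: 27.32
position: [0.4473, -0.0553, 0.1809]
tool_rot: [0.707, 0.707, 0.0, 0.0]
ft_force: [-0.7, 0.9, 7.8]
grip_width: 0.0004
grip_force: 3.7
```

>>> send_rows:
  deltas: "0 0 0.3 0 0 0 0;0 0 0.3 0 0 0 0"

```text
time: 27.58
position: [0.4474, -0.0553, 0.1807]
tool_rot: [0.707, 0.707, 0.0, 0.0]
ft_force: [-1.8, 0.9, 13.2]
grip_width: 0.0003
grip_force: 6.8
```

>>> send_rows:
  deltas: "0 0 0.2 0 0 0 0;0 0 0 0 0 0 0"

```text
time: 27.82
position: [0.4473, -0.0553, 0.1807]
tool_rot: [0.707, 0.707, 0.0, 0.001]
ft_force: [-1.8, 0.6, 13.7]
grip_width: 0.0004
grip_force: 6.6
```

>>> send_rows:
  deltas: "0 0 -2 0 0 0 0;0 0 -8 0 0 0 0;0 0 -40 0 0 0 0;0 25 -30 0 0 0 0;15 45 0 0 0 0 0;15 50 0 0 0 0 0;8 35 0 0 0 0 0;0 6 0 0 0 0 0;0 0 0 0 0 0 0"

```text
time: 28.95
position: [0.6072, -0.0174, 0.2589]
tool_rot: [0.707, 0.707, -0.001, -0.001]
ft_force: [-0.2, 0.5, 0.4]
grip_width: 0.0006
grip_force: 0.0
```

```bash
python3 - <<'E'
from h import *
o=robot.get_obs(); print(o["position"],o["time"])
c=cam("scene");P=cloud(c)
for r in robot.cut_out("scene","stop_top")[:2]:
    q=P[r["region"]&(c["depth"]>0)]; print(r["p"],np.round(np.percentile(q,[2,50,98],axis=0),3).tolist())
Q=P.reshape(-1,3); s=Q[(Q[:,2]>.095)&(Q[:,2]<.13)&(Q[:,1]>-.11)&(Q[:,1]<0)&(Q[:,0]>.38)&(Q[:,0]<.495)]; print(np.percentile(s[:,2],[50,90,99]))
E
```

```text
[ 0.60724317 -0.01737533  0.25888904] 28.95
0.73 [[0.412, -0.079, 0.09], [0.444, -0.062, 0.11], [0.484, -0.043, 0.115]]
[0.10976946 0.11366614 0.1157867 ]
```

The stop is latched again. Down behind the boss, then nudge.

>>> send_rows:
  deltas: "0 0 30 0 0 0 0;0 0 40 0 0 0 0;0 0 15 0 0 0 0;0 0 3 0 0 0 0;5 0 0 0 0 0 0;5 0 0 0 0 0 0;4 0 0 0 0 0 0;3 0 0 0 0 0 0"

```text
time: 30.05
position: [0.6083, 0.0001, 0.172]
tool_rot: [0.707, 0.707, 0.0, 0.0]
ft_force: [0.7, 0.9, -0.2]
grip_width: 0.0003
grip_force: 0.0
```

>>> send_rows:
  deltas: "1 0 0 0 0 0 0;1 0 0 0 0 0 0;1 0 0 0 0 0 0"

```text
time: 30.42
position: [0.6081, 0.0026, 0.1714]
tool_rot: [0.707, 0.707, -0.0, -0.0]
ft_force: [0.2, -0.4, -0.1]
grip_width: 0.0003
grip_force: 0.0
```

>>> send_rows:
  deltas: "1 0 0 0 0 0 0;1 0 0 0 0 0 0"

```text
time: 30.68
position: [0.6081, 0.0044, 0.1714]
tool_rot: [0.707, 0.707, -0.0, 0.0]
ft_force: [-0.2, -1.6, -0.1]
grip_width: 0.0004
grip_force: 1.0
```

Contact came where predicted. Continuing gently.

>>> send_rows:
  deltas: "0.7 0 0 0 0 0 0;0.7 0 0 0 0 0 0"

```text
time: 30.92
position: [0.6082, 0.0049, 0.1715]
tool_rot: [0.707, 0.707, -0.001, 0.001]
ft_force: [-0.5, -7.4, -0.5]
grip_width: -0.0
grip_force: 3.0
```

>>> send_rows:
  deltas: "0.6 0 0 0 0 0 0;0.6 0 0 0 0 0 0"

```text
time: 31.18
position: [0.6079, 0.0054, 0.1715]
tool_rot: [0.707, 0.707, -0.002, 0.001]
ft_force: [-1.1, -8.4, -0.4]
grip_width: 0.0006
grip_force: 4.0
```

>>> send_rows:
  deltas: "0.5 0 0 0 0 0 0;0.5 0 0 0 0 0 0"

```text
time: 31.42
position: [0.6075, 0.0058, 0.1715]
tool_rot: [0.707, 0.707, -0.002, 0.001]
ft_force: [-2.7, -9.2, 0.5]
grip_width: 0.0004
grip_force: 4.8
```

```bash
python3 - <<'E'
from h import *
print(robot.get_obs()["ft_force"])
c=cam("wrist");P=cloud(c)
print(px(c,[[.608,y,z] for y,z in [(.1047,.130),(.1047,.091),(.1047,.082),(.1047,.078),(.103,.091),(.102,.091)]]).round(1).tolist())
u=int(px(c,[.608,.1,.09])[0,0]); r0=int(px(c,[.608,.1047,.091])[0,1])
for r in range(max(0,r0-8),r0+12): print(r,c["image"][r,u-3:u+4].mean(0).round(),np.round(np.median(P[r,u-3:u+4],0)*1e3,1))
a=c["image"][max(0,r0-50):r0+70,u-90:u+90]
cv2.imwrite("pics/g2.png",cv2.resize(a,None,fx=4,fy=4,interpolation=cv2.INTER_CUBIC)[...,::-1])
E
```

```text
[-2.67567383 -9.17055551  0.47886979]
[[286.0, 39.5], [285.5, 53.1], [285.5, 55.4], [285.4, 56.3], [285.5, 56.9], [285.5, 59.2]]
45 [51. 54. 54.] [607.7 104.5 118.3]
46 [52. 55. 56.] [607.7 104.4 115.9]
47 [52. 56. 56.] [607.3 104.4 113.3]
48 [54. 56. 57.] [607.7 104.4 110.5]
49 [52. 56. 56.] [607.7 104.4 107.6]
50 [53. 56. 56.] [607.7 104.3 104.8]
51 [54. 56. 57.] [607.7 104.3 101.5]
52 [53. 56. 57.] [607.7 104.3  98.5]
53 [52. 55. 55.] [607.7 104.2  95.8]
54 [53. 56. 56.] [607.8 104.6  88.3]
55 [70. 72. 72.] [607.3 104.6  84.2]
56 [110. 110. 110.] [607.8 105.4  73.3]
57 [114. 110. 106.] [607.8 105.   72.3]
58 [110.  96.  86.] [607.8 102.6  90.7]
59 [115.  99.  85.] [607.8 102.1  90.8]
60 [120. 104.  89.] [607.8 101.7  91. ]
61 [122. 105.  91.] [607.8 101.2  91.3]
62 [124. 107.  92.] [607.8 100.8  90.8]
63 [124. 107.  92.] [607.8 100.3  91.2]
64 [124. 107.  91.] [607.8  99.9  91.2]
```

View pics/g2.png

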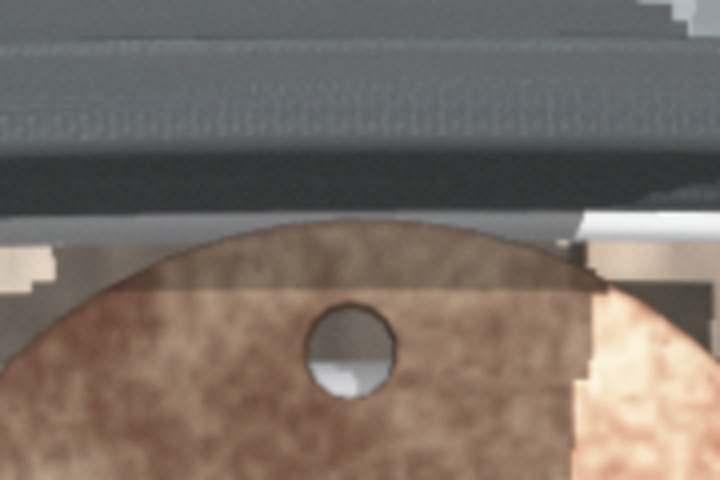

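The view under a 9 N push still shows a sliver of about 1–1.5 mm (crop rows 213–220), yet the resistance is well above the rolling force. I'll press slightly more to see whether it is hard contact.

>>> send_rows:
  deltas: "0.5 0.5 0 0 0 0 0;0.5 0 0 0 0 0 0;0.5 0 0 0 0 0 0"

```text
time: 31.85
position: [0.6074, 0.0063, 0.1715]
tool_rot: [0.707, 0.708, -0.004, 0.001]
ft_force: [-5.4, -12.9, 1.8]
grip_width: 0.0005
grip_force: 6.3
```

>>> send_rows:
  deltas: "0.5 0 0 0 0 0 0;0.5 0 0 0 0 0 0;0 0 0 0 0 0 0"

```text
time: 32.22
position: [0.6069, 0.0068, 0.1714]
tool_rot: [0.706, 0.708, -0.004, 0.001]
ft_force: [-4.8, -14.0, 2.5]
grip_width: 0.0007
grip_force: 6.9
```

```bash
cat > gap.py <<'E'
from h import *
o=robot.get_obs(); print(o["position"],o["ft_force"],o["time"])
c=cam("wrist");P=cloud(c); g=c["image"].astype(float)
# subpixel: hub's rim where red-blue crosses half, strip/face edge where brightness crosses half; per column band
for x in [.602,.605,.608,.611]:
    u,v=px(c,[x,.103,.091])[0]; u=int(round(u)); v=int(round(v)); rows=np.arange(v-7,v+8)
    col=g[rows,u-1:u+2].mean(1); rb=col[:,0]-col[:,2]; b=col[:,2]
    h=(rb[:2].mean()+np.median(rb[-4:]))/2; i=np.argmax(rb>h); rim=rows[i-1]+(h-rb[i-1])/(rb[i]-rb[i-1])
    ys=np.linspace(.098,.108,201); vs=px(c,[[x,y,.091] for y in ys])[:,1]
    k=np.argmax(b>75); face=rows[k-1]+(75-b[k-1])/(b[k]-b[k-1])
    vf=px(c,[[x,y,.082] for y in ys])[:,1]
    print(x,"rim row",round(rim,2),"y %.4f"%ys[np.argmin(abs(vs-rim))],"face bottom row",round(face,2),"y %.4f"%ys[np.argmin(abs(vf-face))])
Q=P.reshape(-1,3); s=Q[(Q[:,2]>.119)&(Q[:,2]<.128)&(Q[:,1]>-.02)&(Q[:,1]<.09)&(Q[:,0]>.56)&(Q[:,0]<.66)]
if len(s)>9: print("boss",cv2.minEnclosingCircle(s[:,:2].astype(np.float32)))
E
python3 gap.py
```

```text
[0.60692231 0.0067777  0.17144913] [ -4.84810964 -14.04294119   2.46625804] 32.225
0.602 rim row 58.22 y 0.1032 face bottom row 56.43 y 0.1049
0.605 rim row 57.71 y 0.1033 face bottom row 56.67 y 0.1048
0.608 rim row 57.59 y 0.1035 face bottom row 56.73 y 0.1047
0.611 rim row 57.82 y 0.1033 face bottom row 56.46 y 0.1049
boss ((0.6077678799629211, 0.03340623155236244), 0.027912871912121773)
```

>>> send_rows:
  deltas: "-1 0 0 0 0 0 0;-1 0 0 0 0 0 0;-1 0 0 0 0 0 0;-1 0 0 0 0 0 0;-0.5 0 0 0 0 0 0;-0.5 0 0 0 0 0 0;-0.5 0 0 0 0 0 0;-0.5 0 0 0 0 0 0"

```text
time: 33.28
position: [0.6092, 0.0054, 0.1716]
tool_rot: [0.707, 0.707, 0.001, 0.0]
ft_force: [-0.4, 0.3, -0.6]
grip_width: 0.0004
grip_force: 0.1
```

```bash
python3 gap.py
```

```text
[0.60918291 0.00535023 0.17155193] [-0.42221691  0.27583547 -0.60280821] 33.275
0.602 rim row 57.1 y 0.1030 face bottom row 55.31 y 0.1048
0.605 rim row 56.3 y 0.1033 face bottom row 56.29 y 0.1043
0.608 rim row 56.32 y 0.1033 face bottom row 55.51 y 0.1047
0.611 rim row 56.61 y 0.1032 face bottom row 55.23 y 0.1048
boss ((0.6075310707092285, 0.03239904344081879), 0.02875795029103756)
```

Unloaded, the hub kept the millimetre it had gained, so this is creep rather than a hard stop; pushing high on the boss probably tips the hub. I'll push low on the flange rim instead, with two fingertips.

>>> send_rows:
  deltas: "-1 0 0 0 0 0 0;-3 0 0 0 0 0 0;-6 0 0 0 0 0 0;0 0 -30 0 0 0 0;-15 0 0 0 0 0 0.5;-20 0 0 0 0 0 0.5;-8 0 0 0 0 0 0.5;0 0 25 0 0 0 0.5;0 0 15 0 0 0 0.5;0 0 7 0 0 0 0.5"

```text
time: 34.58
position: [0.6078, -0.0483, 0.1528]
tool_rot: [0.707, 0.707, -0.001, -0.001]
ft_force: [-0.5, -0.4, -0.1]
grip_width: 0.0423
grip_force: 0.0
```

>>> send_rows:
  deltas: "3 0 0 0 0 0 0.5;3 0 0 0 0 0 0.5;3 0 0 0 0 0 0.5;1 0 0 0 0 0 0.5;1 0 0 0 0 0 0.5"

```text
time: 35.2
position: [0.609, -0.038, 0.1551]
tool_rot: [0.707, 0.707, -0.0, 0.001]
ft_force: [-1.1, -5.0, 1.6]
grip_width: 0.0433
grip_force: 2.2
```

>>> send_rows:
  deltas: "1 0 0 0 0 0 0.5;1 0 0 0 0 0 0.5"

```text
time: 35.45
position: [0.609, -0.0374, 0.1551]
tool_rot: [0.706, 0.708, -0.001, 0.002]
ft_force: [-1.3, -8.7, 1.9]
grip_width: 0.0438
grip_force: 4.4
```

```bash
python3 gap.py; python3 - <<'E'
from h import *
c=cam("wrist");cv2.imwrite("pics/w8.png",c["image"][...,::-1])
E
```

```text
[ 0.60899983 -0.03743211  0.155077  ] [-1.29738803 -8.73748813  1.91026662] 35.45
0.602 rim row -51.5 y 0.1001 face bottom row -50.76 y 0.1032
0.605 rim row -51.49 y 0.1001 face bottom row -50.73 y 0.1032
0.608 rim row -51.5 y 0.1001 face bottom row -50.76 y 0.1032
0.611 rim row -51.5 y 0.1001 face bottom row -50.75 y 0.1032
boss ((0.6073446869850159, 0.03868189454078674), 0.022730426862835884)
```

View pics/w8.png

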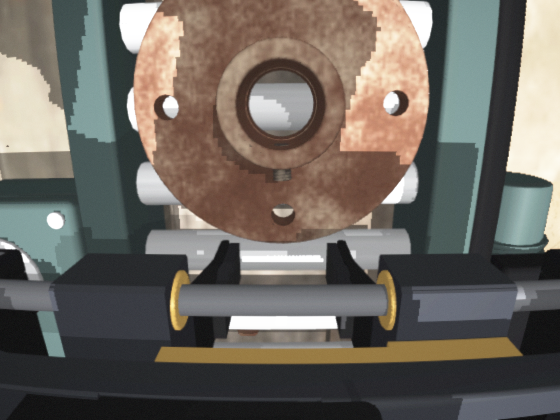

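The wrist view shows both fingertips at the flange's rear rim (rows ~242), with the boss at (282,103) measuring y=0.0387 at radius 22.7 mm. I'll push a bit more and track the boss.

>>> send_rows:
  deltas: "0.7 0 0 0 0 0 0.5;0.7 0 0 0 0 0 0.5;0 0 0 0 0 0 0.5"

```text
time: 35.92
position: [0.6085, -0.0367, 0.155]
tool_rot: [0.706, 0.708, -0.002, 0.002]
ft_force: [-2.5, -11.1, 3.5]
grip_width: 0.0434
grip_force: 5.0
```

```bash
python3 gap.py | grep -v rim
```

```text
[ 0.6085412  -0.03674756  0.15500994] [ -2.5167076  -11.08513338   3.51769912] 35.925
boss ((0.6072337627410889, 0.03912145644426346), 0.022836342453956604)
```

>>> send_rows:
  deltas: "0.7 0 0 0 0 0 0.5;0.7 0 0 0 0 0 0.5;0 0 0 0 0 0 0.5"

```text
time: 36.35
position: [0.6083, -0.0363, 0.155]
tool_rot: [0.706, 0.708, -0.003, 0.002]
ft_force: [-3.3, -12.6, 3.7]
grip_width: 0.0435
grip_force: 6.3
```

```bash
python3 gap.py | grep -v rim
```

```text
[ 0.6083328  -0.03625896  0.15500242] [ -3.28259654 -12.56998135   3.67955563] 36.35
boss ((0.6071224212646484, 0.03923996537923813), 0.022733299061655998)
```

The hub has stopped: the boss moved only 0.1 mm for a 1.4 mm command, at 0.0392 against an expected 0.040. It is hard against the stop within calibration. I'll unload slowly, withdraw and check.

>>> send_rows:
  deltas: "-0.8 0 0 0 0 0 0.5;-0.8 0 0 0 0 0 0.5;-0.8 0 0 0 0 0 0.5;-0.8 0 0 0 0 0 0.5;-0.8 0 0 0 0 0 0.5;-0.8 0 0 0 0 0 0.5;-0.8 0 0 0 0 0 0.5;-3 0 0 0 0 0 0.5;-6 0 0 0 0 0 0.5;0 0 0 0 0 0 0.5"

```text
time: 37.65
position: [0.6088, -0.0473, 0.1543]
tool_rot: [0.708, 0.707, 0.0, -0.0]
ft_force: [0.3, -0.8, 0.5]
grip_width: 0.0437
grip_force: 0.0
```

```bash
python3 gap.py | grep -v rim
```

```text
[ 0.60875574 -0.0473439   0.15434296] [ 0.28302826 -0.81374072  0.54800275] 37.65
boss ((0.6070320010185242, 0.03915208578109741), 0.022764379158616066)
```

The hub stays at 0.0392 when unloaded. Now the twist.

>>> send_rows:
  deltas: "0 0 -40 0 0 0 0.62;0 0 -45 0 0 0 0.62;-3 -40 -10 0 0 0 0.62;-3 -55 0 0 0 0 0.62;-2 -55 0 0 0 0 0.62;0 -11 0 0 0 -10 0.62;0 0 0 0 0 -10 0.62;0 0 0 0 0 -10 0.62;0 0 0 0 0 -10 0.62;0 0 0 0 0 -10 0.62"

```text
time: 38.95
position: [0.4476, -0.0549, 0.2496]
tool_rot: [0.34, 0.941, 0.0, 0.0]
ft_force: [0.2, -0.3, 0.2]
grip_width: 0.054
grip_force: 0.0
```

>>> send_rows:
  deltas: "0 0 0 0 0 0 0.62;0 0 0 0 0 0 0.62"

```text
time: 39.2
position: [0.4476, -0.0549, 0.2495]
tool_rot: [0.343, 0.939, 0.0, 0.0]
ft_force: [-0.2, 0.5, 0.8]
grip_width: 0.0538
grip_force: 0.0
```

```bash
python3 - <<'E'
from h import *
o=robot.get_obs(); p=o["position"]; print(p,o["grip_width"],o["time"])
m=R.from_quat(o["tool_rot"]).as_matrix(); print("phi",np.degrees(np.arctan2(m[1,1],m[0,1])))
print("delta",m.T@(np.array([.4475,-.0553,.167])-p)*1000)
E
```

```text
[ 0.44764019 -0.05493494  0.2495241 ] 0.05379427262916861 39.2
phi 49.828471240479416
delta [-0.1234758  -0.38416109 82.52404061]
```

>>> send_rows:
  deltas: "0 -0.4 20 0 0 0 0.62;0 0 30 0 0 0 0.62;0 0 20 0 0 0 0.62;0 0 8 0 0 0 0.62;0 0 4 0 0 0 0.62;0 0 0 0 0 5 0.62;0 0 0 0 0 5 0.62;0 0 0 0 0 5 0.62;0 0 0 0 0 5 0.62;0 0 0 0 0 5 0.62"

```text
time: 40.45
position: [0.4478, -0.0553, 0.1682]
tool_rot: [0.539, 0.842, 0.0, 0.001]
ft_force: [0.5, 0.4, -0.3]
grip_width: 0.0542
grip_force: 1.4
```

>>> send_rows:
  deltas: "0 0 0 0 0 5 0.62;0 0 0 0 0 4 0.62;0 0 0 0 0 4 0.62;0 0 0 0 0 4 0.62;0 0 0 0 0 4 0.62;0 0 0 0 0 3 0.62;0 0 0 0 0 3 0.62;0 0 0 0 0 3 0.62;0 0 0 0 0 0 0.62"

```text
time: 41.58
position: [0.4483, -0.0555, 0.1684]
tool_rot: [0.737, 0.676, 0.001, 0.001]
ft_force: [1.8, 0.8, 2.2]
grip_width: 0.0542
grip_force: 2.1
```

```bash
python3 - <<'E'
from h import *
c=cam("wrist");P=cloud(c)
for r in robot.cut_out("wrist","stop_top")[:1]:
    q=P[r["region"]&(c["depth"]>0)]; print(r["p"],np.percentile(q,[2,50,90,98],axis=0).round(4))
E
```

```text
0.72 [[ 0.4204 -0.0578  0.1097]
 [ 0.4443 -0.0425  0.1185]
 [ 0.4626 -0.0337  0.1218]
 [ 0.468  -0.0292  0.1225]]
```

The head is out again. Releasing and withdrawing.

>>> send_rows:
  deltas: "0 0 0 0 0 -5 0.62;0 0 0 0 0 -7 0.62;0 0 0 0 0 -7 0.62;0 0 0 0 0 -7 0.62;0 0 0 0 0 -7 0.62;0 0 0 0 0 -7 0.62;0 0 0 0 0 -7 0.62;0 0 0 0 0 -8 0.62;0 0 0 0 0 0 0.62"

```text
time: 42.8
position: [0.4471, -0.0553, 0.1674]
tool_rot: [0.343, 0.939, -0.0, -0.0]
ft_force: [-0.2, -0.2, 0.4]
grip_width: 0.0541
grip_force: 0.0
```

>>> send_rows:
  deltas: "0 0 -10 0 0 0 0.62;0 0 -30 0 0 0 0.62;0 0 -50 0 0 0 0.62;0 0 -40 0 0 0 0.62;-50 0 0 0 0 0 0.62;-50 0 0 0 0 0 0.62;0 0 0 0 0 0 0.62;0 0 0 0 0 0 0.62"

```text
time: 43.8
position: [0.5229, -0.1191, 0.2973]
tool_rot: [0.343, 0.939, 0.0, -0.001]
ft_force: [-0.0, 0.4, -0.5]
grip_width: 0.0538
grip_force: 0.0
```

```bash
python3 - <<'E'
from h import *
o=robot.get_obs(); print(o["position"],o["time"])
c=cam("wrist"); P=cloud(c); Q=P.reshape(-1,3)
s=Q[(Q[:,2]>.105)&(Q[:,2]<.13)&(Q[:,1]>-.11)&(Q[:,1]<0)&(Q[:,0]>.38)&(Q[:,0]<.495)]
print("head",s.max(0),s.min(0))
s=Q[(Q[:,2]>.119)&(Q[:,2]<.128)&(Q[:,1]>-.02)&(Q[:,1]<.09)&(Q[:,0]>.56)&(Q[:,0]<.66)]
print("boss",cv2.minEnclosingCircle(s[:,:2].astype(np.float32)))
s=Q[(Q[:,2]>.095)&(Q[:,2]<.127)&(Q[:,1]>.095)&(Q[:,1]<.11)&(Q[:,0]>.54)&(Q[:,0]<.67)]; print("face y",np.median(s[:,1]),len(s))
c=cam("top");P=cloud(c)
for t in ["tape","grease","bolt","nut"]:
    for r in robot.cut_out("top",t)[:1]: print(t,r["p"],np.median(P[r["region"]],0).round(3))
E
```

```text
[ 0.52291105 -0.11909523  0.29730657] 43.8
head [ 0.48545578 -0.03331579  0.12476775] [ 0.41011758 -0.07710302  0.1081294 ]
boss ((0.6065974831581116, 0.038862716406583786), 0.023287592455744743)
face y 0.104212616060773 1931
tape 0.82 [0.405 0.355 0.056]
grease 0.59 [ 0.391 -0.355  0.057]
bolt 0.59 [ 0.503 -0.363  0.039]
nut 0.6 [ 0.484 -0.453  0.016]
```

The head is fully out with its ears at rest. Hub centre to stop face is 65.3 mm (65 nominal), and the loose things haven't moved. Handing in.

```bash
python3 -c "
from rig import robot
print(robot.hand_in())"
```

```text
the job is handed in; nothing more can be done
None
```

I handed the job in with the hub against the end stop (its centre measured 65.3 mm from the face, 65 nominal) and the stop button fully out. The first push left a gap of about 2 mm, so I pressed, pushed and twisted a second time, pushing the hub with up to about 14 N, well above the 1–3 N it rolls at.

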